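# Slide the red plate over the edge and lay it in the weld jig

### The job

First lift the yellow magnet out of the red plate's lane and put it in the grey tray. Then push the red plate along its lane until about a third of its length sticks out past the open edge of the slide bench, grip it there by its two long sides and lay it gently, flat and centred, on the two rails of the blue jig, lengthwise between the end stops. Leave the grey plate, the spray can and the other things alone.

Things in the scene. Friction and masses are not known exactly. Their poses are not given: they have to be found in the camera images.
- red_plate: The plate to move: flat steel, painted red, 62 (x) by 150 (y) by 5 mm, about 0.28 kg, a dark dot near each corner. Loose, lies flat in either lane of the slide bench, y along the lane towards the exit edge. The ridges leave no room for fingers beside it, so it cannot be gripped in the lane. Origin: centre of its underside, z up.
- red_front (a point): Middle of the red plate's front end (the short edge on its own +y side, 75 mm from its centre, half way up its thickness): the end that faces the magnet and the exit edge.
- grey_plate: A second plate of the same size in bare grey metal, lying in the other lane; it stays there (origin: centre of its underside).
- bench: Fixed steel slide bench, 214 (x) by 290 mm (y), flat top 60 mm above the table. Green ridges along y, 18 mm wide, 10 mm high above the top, at x = -98, 0, +98 mm, ending 10 mm short of both ends, form two lanes 80 mm wide, centred at x = -49 and +49 mm, open at both ends. Exit edge: y = +145 mm, towards the jig; beyond it free space down to the table. Origin: centre of underside.
- magnet: Welding magnet: yellow block with steel side faces, 50 mm (its x) by 30 mm (its y) by 50 mm tall, about 0.3 kg; loose, does not stick to anything. Stands in the red plate's lane between the plate's front end and the exit edge. Origin: centre of its underside.
- tray: Grey open tray, fixed on the table: 130 mm (its x) by 160 mm (its y) outside, 32 mm high, walls and floor 4 mm. Origin: centre of its underside.
- jig: Fixed blue weld jig: base 100 (x) by 200 mm (y), 8 mm thick; two steel rails along y, 150 mm long, 10 mm wide, at x = -16 and +16 mm, tops 40 mm above the table; two end stops 42 mm wide, 52 mm high, inner faces at y = -85 and +85 mm. The laid plate is centred on the origin, length along y, either way round. Room for fingers beside the rails down to the base. Origin: centre of underside.
- spray_can: Bystander: blue-labelled spray can, 54 mm across, 160 mm tall, standing on the table. Origin: centre of its underside.
- tube: Bystander: square steel tube offcut 160 by 40 by 40 mm lying on the table. Origin: centre of its underside.
- angle: Bystander: steel angle offcut 140 mm long, 40 mm high, on the table. Origin: centre of its underside.
- nut_cup: Bystander: steel cup 76 mm across, 60 mm tall. Origin: centre of its underside.
- hammer: Bystander: hammer lying on the table.
- wrench: Bystander: wrench lying on the table.
Things that resemble listed ones, but are neither listed nor needed, are in the scene too. There is more than one size of the red_plate; the one meant has the size given above.

How it is judged:
By the outcome, as a careful person would: the job done as asked, in the order asked, and still so for the second after the job is handed in, with the robot touching nothing.
It also fails if it takes over 72 s, if anything falls off the work surface, if the arm or the gripper's body presses on something with over 40 N, if the wrist force passes 120 N, or if a joint passes its speed limit or range.

### The arm

A 6-joint arm with a two-finger parallel gripper is mounted at the origin on the work surface. World frame = base frame: x ahead of the robot, y to its left, z up, the work surface at z = 0. Lengths are in m, angles in degrees, forces in N, time in s.
With the tool pointing down it reaches from about 0.4 to 0.825 m from the base axis. Payload 7 kg.
Tool frame: the origin (TCP) lies midway between the tips of the shut fingers; the grasp point (between the pads) lies 19 mm behind it; x points along the fingers, z is the direction in which the jaws open and shut, and the axes are right-handed (so a half turn about x gives the same grasp; the last joint's range is limited). The gripper opens to 88 mm and grips with 3 to 60 N. Pads are 19 mm wide; open, the fingers measure 130 mm over their backs; the gripper's body (78 mm by 193 mm) begins 47 mm behind the grasp point.
Start: joints at [81.939, 20.546, 0.682, 0, -70.136, -16.507], TCP at [0.281, 0.614, 0.227] pointing down, gripper open.
Joint ranges: [-176.03, 176.03], [-82.01, 121.73], [-58.28, 71.71], [-173.87, 95.51], [-174.79, -0.11], [-173.66, 173.66]. Speed limits (degrees/s): [136.94, 136.94, 172.46, 180, 180, 180].

### API

Orientations are given as [roll, pitch, yaw] about the fixed x, y, z axes, in that order (R = Rz(yaw) Ry(pitch) Rx(roll)).
In Python, from plant import get_state, capture, close_job gives the robot as it stands.
- The arm moves only by the tool play_rows, never from a script. Its argument "series" is one flat list of numbers, 4 for each row, row after row: the shift along the tool's x, y, z in m, then the turn about the tool's x in rad. In form: [tx, ty, tz, spin, tx, ty, tz, spin, ...]. A call has exactly 5 rows; each row shifts and turns the commanded pose from where the row before left it, along the tool's axes as they then stand; what a row does not reach is not made up. A row lasts 1/12 s, in which the tool goes at most 41.7 mm and 7.16 degrees, less where a joint would pass 70% of its speed; a pose out of reach is approached as far as the arm can. A call is refused whole if a number of a shift passes 0.0417 or a number of a turn 0.125, either way. A call with a gripper value outside its range is refused whole. "jaw" is the opening in per cent of the stroke, from 0 (shut) to 100 (fully open), set as the call begins (left out, the last holds). The fingers move at their own pace and stop on an object; "squeeze" is the grip in N (left out, the last holds). Time passes only in rows, so rows that do not move let the fingers close, or fill a call up. It gives the time, the measured TCP pose, the force and the opening at its end, in the units of the state.
- get_state(): the state, without advancing time (a new reading comes with each control period).
- capture(name): name is "side" or "top"; returns a dict with "img" (480x640x3 uint8, blue, green, red), "K" (3x3 intrinsics, pixels), "k1" (the pictures are not rectified: a ray, as slopes to the right and down, at radius r is drawn at 1 + k1 r^2 times it, then the intrinsics apply), "world_from_camera" (4x4, takes a point from camera to world coordinates). Camera axes: x right, y down, z forward; pixel columns grow to the right and rows downward; lengths in m; the calibration is good to about 2 mm. A picture is of the moment at which its call begins. There is no depth.
- close_job(): hands the job in, once; it reports no verdict.
The state is a dict: "time_s": time; "joints": joint angles; "qd": joint speeds; "joint_torque": joint torques, N m; "tcp_pos": TCP position; "eef_rot": TCP orientation; "contact_force": force on the tool from outside, world axes, zero at the start; "moment": the same for the moment, N m; "gripper_width": finger opening in m.
Only numpy, scipy, OpenCV 4.12 (cv2) and the standard library are available. Lean on these libraries where they do the work, as an engineer would, in place of code of your own. Each camera call takes 0.05 s, during which the arm holds its last target.

## Working session

There is one attempt and no reset: what is moved stays moved. The work goes in short steps, Python scripts to look and compute and a tool call to move; the robot and the scene stay as the last step left them, time stands still between calls to the robot, and variables do not carry over. Pictures are saved under pics/ and viewed, and the job is handed in when it is done.

Besides the shell and the picture viewer there is one more tool, called after "Emit:" by a JSON object that holds its "method" and its "body", one argument or row to a line. play_rows: Moves the arm, as the interface text tells. Its arguments: {"type":"object","properties":{"series":{"type":"array","items":{"type":"number"}},"jaw":{"type":"number"},"squeeze":{"type":"number"}},"required":["series"]}

```bash
mkdir -p pics
cat > h.py <<'E'
import numpy as np, cv2
from plant import get_state, capture, close_job
def cast(c,px,z):
    px=np.atleast_2d(np.float64(px)); K=c["K"]; k1=c["k1"]; T=np.array(c["world_from_camera"])
    u=cv2.undistortPoints(px.reshape(-1,1,2),np.array(K,float),np.array([k1,0,0,0.])).reshape(-1,2)
    d=np.c_[u,np.ones(len(u))]@T[:3,:3].T; o=T[:3,3]
    s=(z-o[2])/d[:,2]
    return o+d*s[:,None]
def proj(c,P):
    T=np.linalg.inv(np.array(c["world_from_camera"]));P=np.atleast_2d(P)
    r,_=cv2.Rodrigues(T[:3,:3])
    return cv2.projectPoints(np.float64(P),r,T[:3,3],np.array(c["K"],float),np.array([c["k1"],0,0,0.]))[0].reshape(-1,2)
E
python3 - <<'E'
from h import *
import pickle
for n in("top","side"):
    c=capture(n);cv2.imwrite(f"pics/{n}0.png",c["img"]);pickle.dump(c,open(n+"0.pkl","wb"))
    print(n,c["K"],c["k1"],c["world_from_camera"])
print(get_state())
E
```

```text
top [[539.84028648   0.         328.71078014]
 [  0.         539.84028648 234.82227424]
 [  0.           0.           1.        ]] 0.030954993927600427 [[ 0.01600429 -0.99731584  0.07144914  0.35914498]
 [-0.99956632 -0.01772511 -0.02351587  0.03046667]
 [ 0.02471919 -0.0710418  -0.997167    1.52850793]
 [ 0.          0.          0.          1.        ]]
side [[526.88258273   0.         320.21713119]
 [  0.         526.88258273 232.76924468]
 [  0.           0.           1.        ]] -0.11698347338209979 [[ 0.70496628 -0.43396848  0.56097585 -0.22045133]
 [-0.7089995  -0.41057469  0.57336562 -0.70763823]
 [-0.01850012 -0.80193502 -0.59712475  0.80437436]
 [ 0.          0.          0.          1.        ]]
{'time_s': 0.1, 'joints': array([ 8.19363860e+01,  2.05850230e+01,  6.38263822e-01, -1.70601543e-02,
       -7.01364444e+01, -1.65067572e+01]), 'qd': array([ 0.05119839, -0.12984743,  0.0774893 ,  0.01690609, -0.03208469,
       -0.02329153]), 'joint_torque': array([-4.23403408e-04, -5.84160233e+01,  2.93750972e+01,  7.01531410e+00,
        1.01638897e-02, -5.79012908e-05]), 'tcp_pos': array([0.28051879, 0.61345714, 0.2257388 ]), 'eef_rot': array([   5.59740622,   89.91526426, -108.9787733 ]), 'contact_force': array([-0.12076892, -0.04799824, -0.31662161]), 'moment': array([-0.02006672, -0.01702906,  0.05905389]), 'gripper_width': 0.08733520085954811}
```

View pics/top0.png

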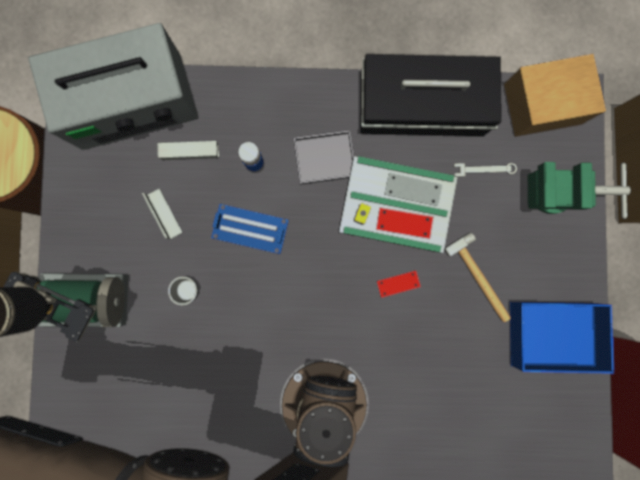

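View pics/side0.png

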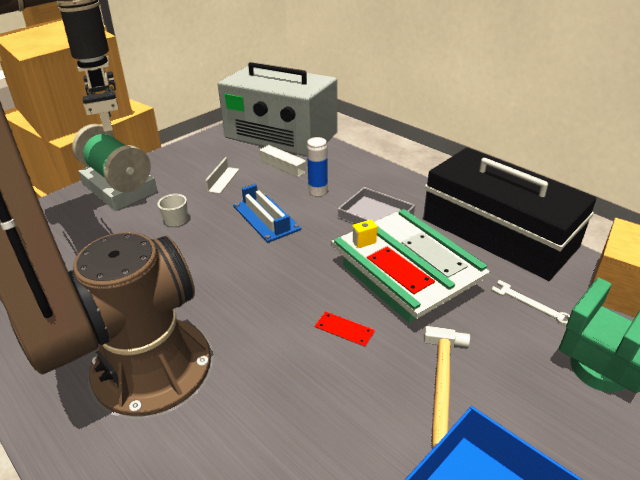

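The top view shows the red candidates at (405,222), on the bench, and at (398,284), smaller and lying on the table. There is one yellow block at (363,213). The grey tray is at (324,157) and a blue box at (562,337). The jig is at (249,229). I'll measure these and check with crops.

```bash
cat > m.py <<'E'
from h import *
import pickle,sys
def mask(img,col):
    h=cv2.cvtColor(img,cv2.COLOR_BGR2HSV);H,S,V=cv2.split(h)
    if col=="red": m=((H<6)|(H>174))&(S>150)&(V>90)
    if col=="yel": m=(H>20)&(H<34)&(S>130)&(V>90)
    if col=="green": m=(H>60)&(H<90)&(S>80)&(V>50)
    if col=="blue": m=(H>100)&(H<120)&(S>120)&(V>50)
    return m.astype(np.uint8)*255
def comps(c,col,z,amin=60):
    m=mask(c["img"],col)
    cs,_=cv2.findContours(m,cv2.RETR_EXTERNAL,cv2.CHAIN_APPROX_NONE)
    out=[]
    for k in cs:
        if cv2.contourArea(k)<amin: continue
        P=cast(c,k.reshape(-1,2),z)[:,:2]
        r=cv2.minAreaRect(np.float32(P*1000))
        out.append((k.reshape(-1,2).mean(0),r))
    return out
E
python3 - <<'E'
from m import *
for n in("top","side"):
    c=pickle.load(open(n+"0.pkl","rb"))
    for col,z in(("red",.065),("yel",.11),("green",.07),("blue",.008)):
        for p,r in comps(c,col,z):
            print(n,col,p.round(),np.round(r[0],1),np.round(r[1],1),round(r[2],2))
c=pickle.load(open("top0.pkl","rb"))["img"]
cv2.imwrite("pics/t1.png",cv2.resize(c[120:300,200:470],None,fx=2.9,fy=2.9,interpolation=cv2.INTER_CUBIC))
c=pickle.load(open("side0.pkl","rb"))["img"]
cv2.imwrite("pics/s1.png",cv2.resize(c[160:340,220:490],None,fx=2.9,fy=2.9,interpolation=cv2.INTER_CUBIC))
E
```

```text
top red [398. 284.] [ 335.1 -194.5] [ 44.4 109.5] 16.08
top red [404. 223.] [ 500.9 -210. ] [143.4  55.7] 81.22
top yel [362. 213.] [520.2 -90.4] [27.  46.6] 68.96
top green [ 61. 313.] [244.4 697.5] [33.1 41. ] 64.11
top green [ 70. 288.] [309.1 687.3] [138.1  54.7] 82.53
top green [392. 239.] [ 454.7 -175.2] [263.   15.5] 79.68
top green [399. 204.] [ 551.8 -193.6] [261.7  12.9] 79.54
top green [587. 186.] [ 611.7 -710.9] [ 41.  125.2] 89.16
top green [557. 187.] [ 605.8 -630.2] [ 82.3 138.7] 89.43
top green [405. 169.] [ 649.2 -210.8] [262.2  15.7] 79.55
top green [ 80. 131.] [732.2 671.4] [17.  79.1] 17.52
top blue [562. 337.] [ 193.5 -661.5] [287.1 194. ] 89.91
top blue [249. 228.] [482.6 219.8] [202.   98.7] 77.94
top blue [256. 165.] [661.6 204.2] [23.1 46.1] 31.44
side red [345. 328.] [ 291.  -243.4] [ 46.8 107.7] 15.83
side red [401. 270.] [ 499.9 -212.6] [150.8  64. ] 81.18
side yel [365. 233.] [ 501.3 -114.7] [97.3 55.3] 48.76
side yel [625. 242.] [ 879.2 -554.8] [163.4  74.4] 11.46
side yel [ 63. 140.] [228.9 867.6] [62.5 79.8] 84.86
side yel [ 22. 123.] [ 176.5 1114.2] [289.2  48.5] 87.04
side yel [131. 112.] [485.2 895.9] [196.7  99.8] 41.14
side yel [37. 40.] [ 598.4 2176.8] [667.6 339.5] 73.49
side green [606. 339.] [ 622.3 -609. ] [306.8 143.6] 19.32
side green [377. 290.] [ 411.8 -216.1] [227.4  18.2] 79.51
side green [377. 273.] [ 453.3 -177.2] [274.2  22. ] 79.71
side green [415. 258.] [ 548.  -207.4] [251.   25.1] 79.25
side green [442. 239.] [ 645.9 -213.3] [273.7  26.1] 79.28
side green [101. 152.] [302.3 774.5] [291.9 123.1] 61.54
side green [234. 102.] [815.3 778.9] [184.2  62.6] 54.96
side blue [492. 460.] [ 305.4 -559.4] [140.8 285.6] 41.68
side blue [264. 213.] [487.5 245.5] [269.3 103.3] 77.76
side blue [317. 172.] [737.3 280.7] [161.9  56.3] 44.32
```

View pics/t1.png

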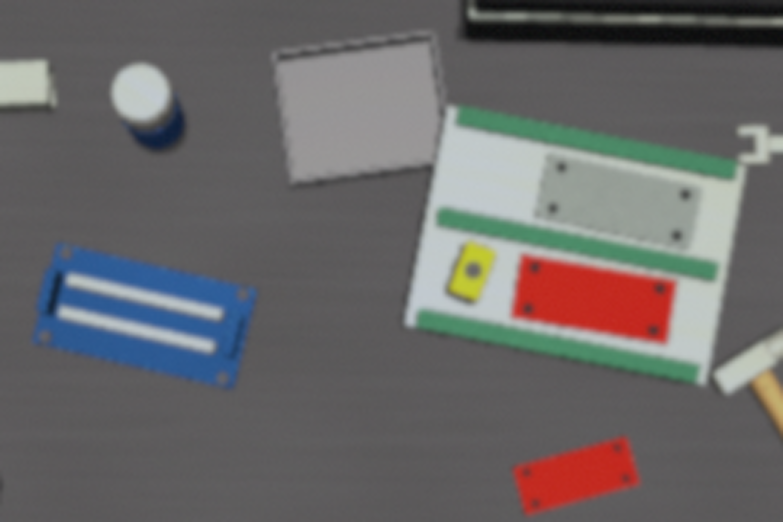

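View pics/s1.png

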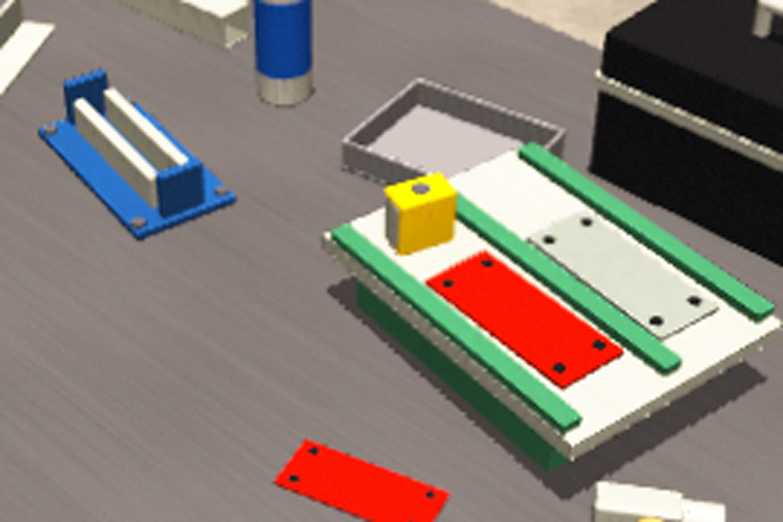

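Run:
```python
from m import *
from scipy.spatial.transform import Rotation as R
c=pickle.load(open("top0.pkl","rb"));img=c["img"];h=cv2.cvtColor(img,cv2.COLOR_BGR2HSV)
# rails: bright, low S inside jig region
def comp(m,z,amin):
    for k in cv2.findContours(m.astype(np.uint8)*255,cv2.RETR_EXTERNAL,cv2.CHAIN_APPROX_NONE)[0]:
        if cv2.contourArea(k)<amin: continue
        r=cv2.minAreaRect(np.float32(cast(c,k.reshape(-1,2),z)[:,:2]*1000))
        print(k.reshape(-1,2).mean(0).round(1),np.round(r[0],1),np.round(r[1],1),round(r[2],1))
roi=np.zeros(img.shape[:2],bool);roi[200:260,205:295]=1
print("rails");comp(roi&(h[...,2]>150)&(h[...,1]<90),.04,30)
roi[:]=0;roi[125:190,285:360]=1
print(h[157,324],h[157,292],h[186,300])
for z in(.004,.032):
    print("tray",z);comp(roi&(h[...,2]>115)&(h[...,1]<60),z,300)
roi[:]=0;roi[140:270,330:470]=1
print("white bench");comp(roi&(h[...,2]>150)&(h[...,1]<60),.06,100)
# jig blue via both cams, corner holes ignored
for n in("top0","side0"):
    cc=pickle.load(open(n+".pkl","rb"))
    print(n,[ (n2,proj(cc,p).round(1)) for n2,p in(("jig",[.4826,.2198,.008]),("tray",[.68,0.01,.004]),("plate",[.501,-.21,.065]),("mag",[.520,-.0904,.11]))])
s=get_state();print(R.from_euler("xyz",s["eef_rot"],degrees=True).as_matrix().round(3))
```

```text
rails
[246.3 233. ] [466.5 222.2] [149.9  14.1] 77.8
[249.3 221.7] [497.9 214.9] [149.5  13.5] 77.7
[165   3 151] [160   8  95] [150   3  91]
tray 0.004
[330.1 162.2] [669.4  -0.9] [161.7 176. ] 8.5
tray 0.032
[330.1 162.2] [ 6.637e+02 -3.000e-01] [158.7 172.8] 8.5
white bench
[458.8 244.7] [ 443.5 -362.1] [24.1 74.5] 34.3
[398.3 204.3] [ 552.9 -193.8] [289.7 209.6] 79.7
[338.3 158.4] [673.  -30.6] [86.6 52.4] 0.9
top0 [('jig', array([[248.8, 228.3]])), ('tray', array([[324.5, 160.9]])), ('plate', array([[404.3, 222.6]])), ('mag', array([[362.1, 213.1]]))]
side0 [('jig', array([[265., 215.]])), ('tray', array([[373.3, 216.3]])), ('plate', array([[398.9, 267.8]])), ('mag', array([[363.4, 224.8]]))]
[[-0.     0.909 -0.416]
 [-0.001 -0.416 -0.909]
 [-1.     0.     0.001]]
```

```bash
cat > go.py <<'E'
import sys
from h import *
from scipy.spatial.transform import Rotation as R
def go(x,y,z,a):
    s=get_state();M=R.from_euler("xyz",s["eef_rot"],degrees=True).as_matrix();p=s["tcp_pos"]
    cur=np.degrees(np.arctan2(M[1,2],M[0,2]))
    d=M.T@(np.array([x,y,z])-p); da=(a-cur+180)%360-180
    print("t",round(s["time_s"],2),"tcp",p.round(4),"a",cur.round(2),"tilt",M[2].round(3),"F",s["contact_force"].round(1),"w",round(s["gripper_width"],4),"j",s["joints"].round(0))
    print("delta tool",d.round(4),"world down",round(p[2]-z,4),"spin",round(np.radians(-da),4),"dist",np.linalg.norm(d).round(3))
if __name__=="__main__": go(*map(float,sys.argv[1:5]))
E
python3 go.py .52 -.0904 .2257 -111
```

```text
t 0.1 tcp [0.2805 0.6135 0.2257] a -114.58 tilt [-1.     0.     0.001] F [-0.1 -0.  -0.3] w 0.0873 j [ 82.  21.   1.  -0. -70. -17.]
delta tool [0.0009 0.5105 0.5405] world down 0.0 spin -0.0624 dist 0.743
```

Emit:
{"method": "play_rows", "body": {
  "series": [0,0.01,0.0106,0,0,0.0255,0.027,0,0,0.0255,0.027,0,0,0.0255,0.027,0,0,0.0255,0.027,0],
  "jaw": 75,
  "squeeze": 40
}}

```text
time_s: 0.52
tcp_pos: [0.3332, 0.4576, 0.2259]
eef_rot: [2.2, 89.9, -112.3]
contact_force: [0.3, -0.1, 0.6]
gripper_width: 0.0662
```

Emit:
{"method": "play_rows", "body": {
  "series": [0,0.0255,0.027,0,0,0.0255,0.027,0,0,0.0255,0.027,0,0,0.0255,0.027,0,0,0.0255,0.027,0]
}}

```text
time_s: 0.93
tcp_pos: [0.393, 0.2817, 0.2265]
eef_rot: [-39.8, 90.0, -154.4]
contact_force: [1.3, -0.1, 0.8]
gripper_width: 0.0659
```

Emit:
{"method": "play_rows", "body": {
  "series": [0,0.0255,0.027,0,0,0.0255,0.027,0,0,0.0255,0.027,0,0,0.0255,0.027,0,0,0.0255,0.027,0]
}}

```text
time_s: 1.35
tcp_pos: [0.4528, 0.106, 0.2266]
eef_rot: [-172.2, 90.0, 73.2]
contact_force: [1.0, 0.0, 0.4]
gripper_width: 0.0658
```

Emit:
{"method": "play_rows", "body": {
  "series": [0,0.0255,0.027,0,0,0.0255,0.027,0,0,0.0255,0.027,0,0,0.0255,0.027,0,0,0,0,0]
}}

```text
time_s: 1.77
tcp_pos: [0.5014, -0.0376, 0.226]
eef_rot: [-19.3, 89.9, -134.1]
contact_force: [0.3, 0.4, 0.5]
gripper_width: 0.0656
```

```bash
python3 go.py .52 -.0904 .16 -111
```

```text
t 1.77 tcp [ 0.5014 -0.0376  0.226 ] a -114.82 tilt [-1.    -0.001  0.002] F [0.3 0.4 0.5] w 0.0656 j [ 18.   4. -21.   0. -65.  47.]
delta tool [0.0661 0.0391 0.04  ] world down 0.066 spin -0.0666 dist 0.087
```

Emit:
{"method": "play_rows", "body": {
  "series": [0.017,0.01,0.01,-0.066,0.017,0.01,0.01,0,0.016,0.01,0.01,0,0.016,0.01,0.01,0,0,0,0,0]
}}

```text
time_s: 2.18
tcp_pos: [0.5215, -0.0863, 0.157]
eef_rot: [-64.1, 89.7, -175.0]
contact_force: [-0.3, 1.5, 0.5]
gripper_width: 0.0659
```

```bash
python3 go.py .521 -.0915 .076 -111
python3 - <<'E'
from h import *
for n in("side","top"):
    c=capture(n)["img"]
    cv2.imwrite(f"pics/{n}2.png",cv2.resize(c[130:310,260:480],None,fx=3,fy=3,interpolation=cv2.INTER_CUBIC))
E
```

```text
t 2.18 tcp [ 0.5215 -0.0863  0.157 ] a -110.9 tilt [-1.    -0.005  0.002] F [-0.3  1.5  0.5] w 0.0659 j [ 12.  10. -23.  -0. -57.  57.]
delta tool [0.081  0.0018 0.0048] world down 0.081 spin 0.0017 dist 0.081
```

View pics/side2.png

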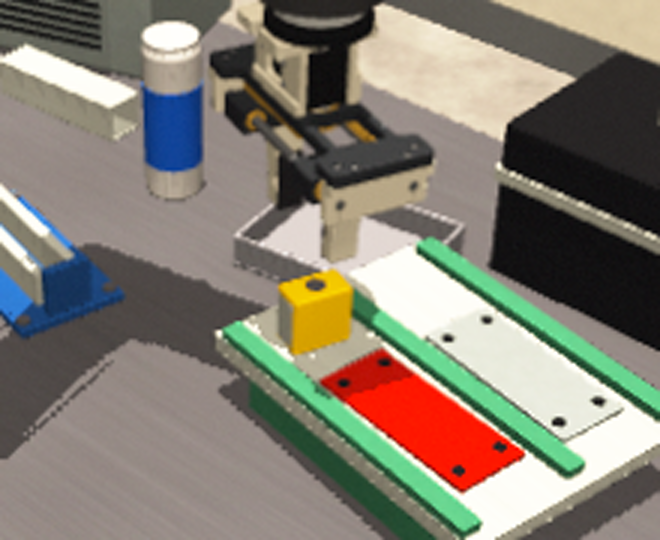

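View pics/top2.png

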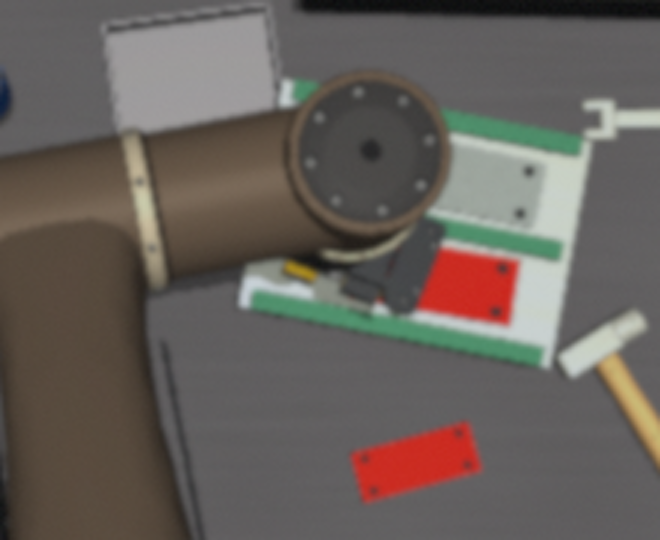

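The side view shows the open fingers over the yellow magnet at (365,234). The near fingertip is at (373,216). I'll go down.

Emit:
{"method": "play_rows", "body": {
  "series": [0.02,0.0005,0.0012,0,0.02,0.0005,0.0012,0,0.02,0.0005,0.0012,0,0.015,0.0003,0.0012,0,0.006,0,0,0]
}}

```text
time_s: 2.7
tcp_pos: [0.5222, -0.0893, 0.0786]
eef_rot: [-69.7, 89.9, 179.5]
contact_force: [0.0, 0.3, 0.5]
gripper_width: 0.0657
```

```bash
python3 go.py .521 -.0915 .076 -111
python3 - <<'E'
from h import *
c=capture("side")["img"]
cv2.imwrite(f"pics/s3.png",cv2.resize(c[150:310,280:460],None,fx=3.3,fy=3.3,interpolation=cv2.INTER_CUBIC))
E
```

```text
t 2.7 tcp [ 0.5222 -0.0893  0.0786] a -110.77 tilt [-1.    -0.001  0.   ] F [0.  0.3 0.5] w 0.0657 j [ 12.  16. -28.  -0. -46.  58.]
delta tool [ 0.0026 -0.0004  0.0025] world down 0.0026 spin 0.0041 dist 0.004
```

View pics/s3.png

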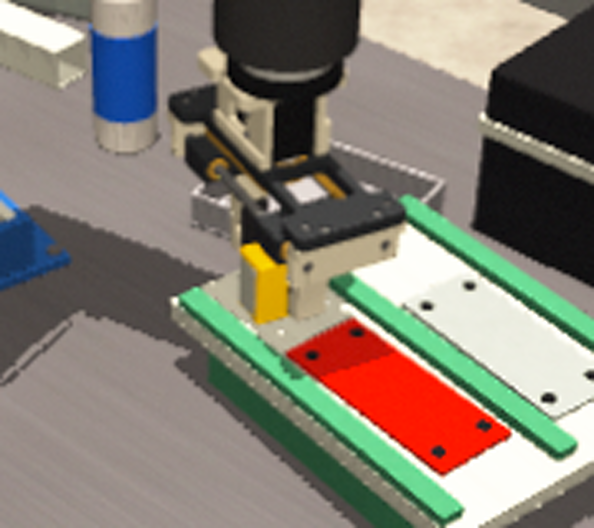

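The fingers straddle the magnet, so I'll close them.

Emit:
{"method": "play_rows", "body": {
  "series": [0.0015,0,0.0025,0,0,0,0,0,0,0,0,0,0,0,0,0,0,0,0,0],
  "jaw": 10,
  "squeeze": 40
}}

```text
time_s: 3.17
tcp_pos: [0.5226, -0.0921, 0.0789]
eef_rot: [119.2, 89.9, 8.4]
contact_force: [0.3, -0.2, 0.6]
gripper_width: 0.0382
```

Emit:
{"method": "play_rows", "body": {
  "series": [0,0,0,0,0,0,0,0,0,0,0,0,-0.005,0,0,0,-0.01,0,0,0]
}}

```text
time_s: 3.58
tcp_pos: [0.5208, -0.0922, 0.0921]
eef_rot: [-69.6, 89.8, 179.6]
contact_force: [0.1, 0.4, -3.5]
gripper_width: 0.0295
```

```bash
python3 go.py .683 .008 .16 -82
```

```text
t 3.58 tcp [ 0.5208 -0.0922  0.0921] a -110.82 tilt [-1.    -0.003  0.001] F [ 0.1  0.4 -3.5] w 0.0295 j [ 11.  14. -28.  -0. -48.  58.]
delta tool [-0.0685  0.1158 -0.1512] world down -0.0679 spin -0.503 dist 0.202
```

Emit:
{"method": "play_rows", "body": {
  "series": [-0.03,0,0,0,-0.03,0,0,0,-0.01,0.023,-0.03,0,0,0.023,-0.03,0,0,0.023,-0.03,0]
}}

```text
time_s: 4.0
tcp_pos: [0.6201, -0.0318, 0.1657]
eef_rot: [128.3, 89.8, 17.5]
contact_force: [1.0, -0.0, -3.2]
gripper_width: 0.0302
```

Emit:
{"method": "play_rows", "body": {
  "series": [0,0.023,-0.03,0,0,0.02,-0.025,0,0,0,0,-0.12,0,0,0,-0.12,0,0,0,-0.12]
}}

```text
time_s: 4.42
tcp_pos: [0.6783, 0.0042, 0.1624]
eef_rot: [-86.3, 89.9, -176.1]
contact_force: [-0.2, -0.2, -2.8]
gripper_width: 0.0298
```

Emit:
{"method": "play_rows", "body": {
  "series": [0,0,0,-0.11,0,0,0,0,0,0,0,0,0,0,0,0,0,0,0,0]
}}

```text
time_s: 4.83
tcp_pos: [0.6782, 0.0036, 0.1632]
eef_rot: [179.5, 90.0, 95.5]
contact_force: [0.7, 0.4, -3.7]
gripper_width: 0.0299
```

```bash
python3 go.py .678 .014 .0205 -84
python3 - <<'E'
from h import *
for n in("side","top"):
    c=capture(n)["img"]
    cv2.imwrite(f"pics/{n}4.png",cv2.resize(c[70:290,230:480],None,fx=2.5,fy=2.5,interpolation=cv2.INTER_CUBIC))
E
```

```text
t 4.83 tcp [0.6782 0.0036 0.1632] a -84.01 tilt [-1.  0. -0.] F [ 0.7  0.4 -3.7] w 0.0299 j [ 17.  23.  -4.  -0. -63.  79.]
delta tool [ 0.1427  0.0009 -0.0104] world down 0.1427 spin -0.0002 dist 0.143
```

View pics/side4.png

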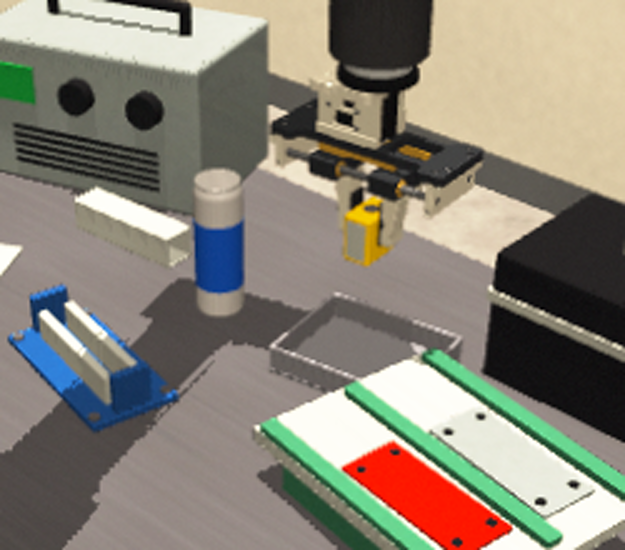

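View pics/top4.png

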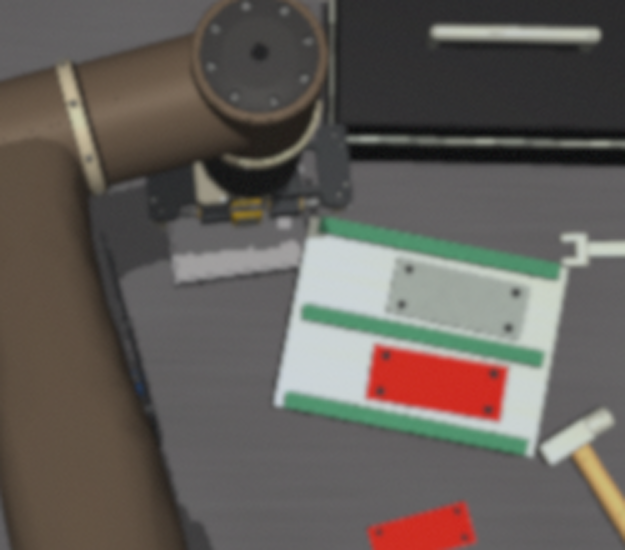

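```bash
python3 go.py .667 .02 .0205 -84
python3 - <<'E'
from h import *
import pickle
c=pickle.load(open("top0.pkl","rb"))
print(cast(c,[362,125],.18),cast(c,[362,134],0.0),cast(c,[[295,137],[350,132],[353,176.5],[300.5,183]],.032).round(3))
E
```

```text
t 4.93 tcp [0.6783 0.0036 0.1632] a -83.95 tilt [-1.  0. -0.] F [-0.4 -0.3 -3.5] w 0.0295 j [ 17.  23.  -4.  -0. -63.  79.]
delta tool [ 0.1427 -0.0095 -0.0175] world down 0.1427 spin 0.0009 dist 0.144
[[ 0.73714118 -0.08149616  0.18      ]] [[ 0.76130638 -0.09676592  0.        ]] [[ 0.74   0.094  0.032]
 [ 0.758 -0.06   0.032]
 [ 0.631 -0.07   0.032]
 [ 0.61   0.076  0.032]]
```

Emit:
{"method": "play_rows", "body": {
  "series": [0.005,-0.005,-0.009,0,0.015,-0.0045,-0.0085,0,0.03,0,0,0,0.03,0,0,0,0.025,0,0,0]
}}

```text
time_s: 5.35
tcp_pos: [0.666, 0.0206, 0.0565]
eef_rot: [-130.8, 90.0, 145.3]
contact_force: [-0.0, 0.2, -4.0]
gripper_width: 0.0295
```

Emit:
{"method": "play_rows", "body": {
  "series": [0.016,0,0,0,0.008,0,0,0,0.006,0,0,0,0.004,0,0,0,0,0,0,0]
}}

```text
time_s: 5.77
tcp_pos: [0.6671, 0.0201, 0.0241]
eef_rot: [97.7, 90.0, 13.9]
contact_force: [0.3, -0.0, -2.7]
gripper_width: 0.0297
```

```bash
python3 go.py .667 .02 .0205 -84
```

```text
t 5.77 tcp [0.6671 0.0201 0.0241] a -83.87 tilt [-1.  0. -0.] F [ 0.3 -0.  -2.7] w 0.0297 j [ 18.  30. -13.   0. -47.  78.]
delta tool [ 0.0036 -0.0002  0.0001] world down 0.0036 spin 0.0023 dist 0.004
```

Emit:
{"method": "play_rows", "body": {
  "series": [0.001,0,0,0,0.001,0,0,0,0.001,0,0,0,0,0,0,0,0,0,0,0]
}}

```text
time_s: 6.18
tcp_pos: [0.6678, 0.0202, 0.0226]
eef_rot: [93.5, 89.9, 9.6]
contact_force: [-2.0, 1.4, 5.8]
gripper_width: 0.0298
```

```bash
python3 go.py .667 .02 .0205 -84
```

```text
t 6.18 tcp [0.6678 0.0202 0.0226] a -83.84 tilt [-1.     0.002 -0.   ] F [-2.   1.4  5.8] w 0.0298 j [ 18.  30. -13.   0. -46.  78.]
delta tool [ 0.0021 -0.0009  0.0001] world down 0.0021 spin 0.0028 dist 0.002
```

Contact felt. Releasing to about 50 mm.

Emit:
{"method": "play_rows", "body": {
  "series": [0,0,0,0,0,0,0,0,0,0,0,0,0,0,0,0,0,0,0,0],
  "jaw": 57
}}

```text
time_s: 6.6
tcp_pos: [0.667, 0.0199, 0.0209]
eef_rot: [-64.6, 90.0, -148.5]
contact_force: [0.1, -0.0, 0.1]
gripper_width: 0.0494
```

Emit:
{"method": "play_rows", "body": {
  "series": [-0.01,0,0,0,-0.02,0,0,0,-0.035,0,0,0,-0.04,0,0,0,-0.035,0,0,0]
}}

```text
time_s: 7.02
tcp_pos: [0.6671, 0.0198, 0.1639]
eef_rot: [52.2, 90.0, -31.7]
contact_force: [1.6, 0.7, 0.6]
gripper_width: 0.0502
```

```bash
python3 go.py .4827 -.3018 .16 -190.4;  python3 - <<'E'
from h import *
for n in("side",):
    c=capture(n)["img"]
    cv2.imwrite(f"pics/{n}5.png",cv2.resize(c[70:290,230:480],None,fx=2.5,fy=2.5,interpolation=cv2.INTER_CUBIC))
E
```

```text
t 7.02 tcp [0.6671 0.0198 0.1639] a -83.84 tilt [-1.     0.001  0.   ] F [1.6 0.7 0.6] w 0.0502 j [ 18.  22.  -5.   0. -63.  78.]
delta tool [ 0.0039 -0.2178  0.3   ] world down 0.0039 spin 1.8598 dist 0.371
```

View pics/side5.png

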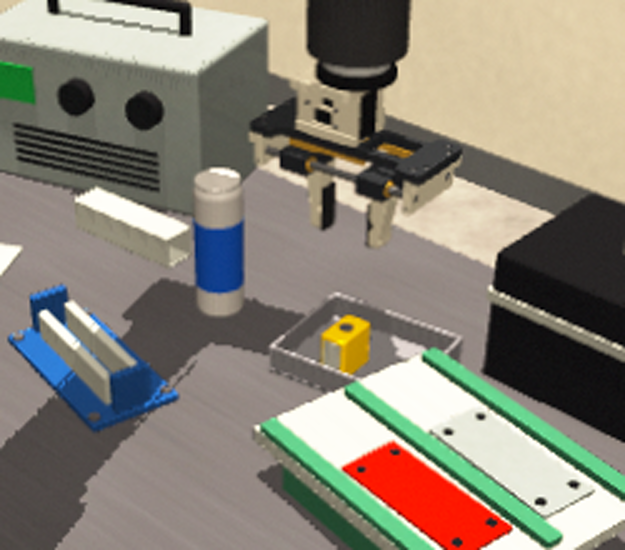

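The magnet stands in the tray at about (369,208) in the side view. Next I'll go behind the red plate.

Emit:
{"method": "play_rows", "body": {
  "series": [0,-0.012,0.016,0,0,-0.022,0.0305,0,0,-0.022,0.0305,0,0,-0.022,0.0305,0,0,-0.022,0.0305,0],
  "jaw": 23
}}

```text
time_s: 7.48
tcp_pos: [0.5813, -0.1291, 0.1619]
eef_rot: [78.0, 90.0, -5.8]
contact_force: [-0.1, -0.7, 0.6]
gripper_width: 0.0234
```

Emit:
{"method": "play_rows", "body": {
  "series": [0,-0.022,0.0305,0,0,-0.022,0.0305,0,0,-0.022,0.0305,0,0,-0.022,0.0305,0,0,-0.022,0.0305,0]
}}

```text
time_s: 7.9
tcp_pos: [0.4883, -0.2927, 0.162]
eef_rot: [65.3, 89.9, -18.5]
contact_force: [0.9, -1.0, 0.5]
gripper_width: 0.0202
```

Emit:
{"method": "play_rows", "body": {
  "series": [0,-0.005,0.007,0.124,0,0,0,0.124,0,0,0,0.124,0,0,0,0.124,0,0,0,0.124]
}}

```text
time_s: 8.32
tcp_pos: [0.485, -0.2991, 0.1618]
eef_rot: [101.3, 90.0, -18.5]
contact_force: [0.5, 0.3, 0.6]
gripper_width: 0.0202
```

Emit:
{"method": "play_rows", "body": {
  "series": [0,0,0,0.124,0,0,0,0.124,0,0,0,0.124,0,0,0,0.124,0,0,0,0.124]
}}

```text
time_s: 8.73
tcp_pos: [0.4851, -0.2989, 0.1618]
eef_rot: [131.5, 90.0, -23.7]
contact_force: [-0.2, 0.1, -0.6]
gripper_width: 0.0201
```

Emit:
{"method": "play_rows", "body": {
  "series": [0,0,0,0.124,0,0,0,0.124,0,0,0,0.124,0,0,0,0.124,0,0,0,0.124]
}}

```text
time_s: 9.15
tcp_pos: [0.4851, -0.2989, 0.1618]
eef_rot: [169.4, 90.0, -21.4]
contact_force: [0.3, -1.2, -0.5]
gripper_width: 0.02
```

```bash
python3 go.py .482 -.3075 .1 -190.4;  python3 - <<'E'
from h import *
for n in("side","top"):
    c=capture(n)["img"]
    cv2.imwrite(f"pics/{n}6.png",cv2.resize(c[140:340,270:520],None,fx=2.5,fy=2.5,interpolation=cv2.INTER_CUBIC))
E
```

```text
t 9.15 tcp [ 0.4851 -0.2989  0.1618] a 169.22 tilt [-1.     0.    -0.001] F [ 0.3 -1.2 -0.5] w 0.02 j [-12.  14. -18.   0. -58.   1.]
delta tool [0.0618 0.0091 0.0015] world down 0.0618 spin -0.0066 dist 0.062
```

View pics/side6.png

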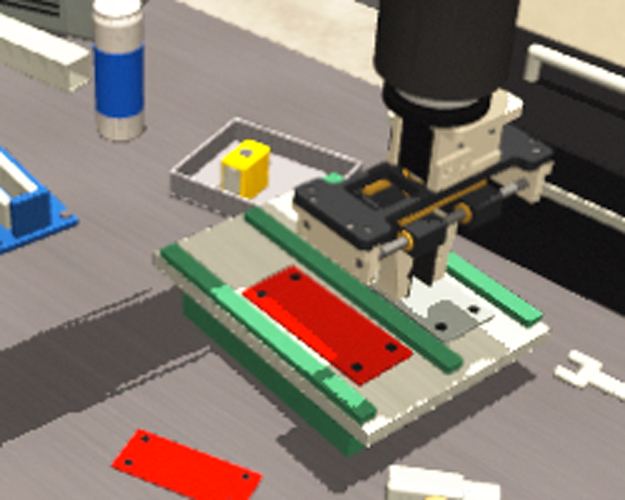

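View pics/top6.png

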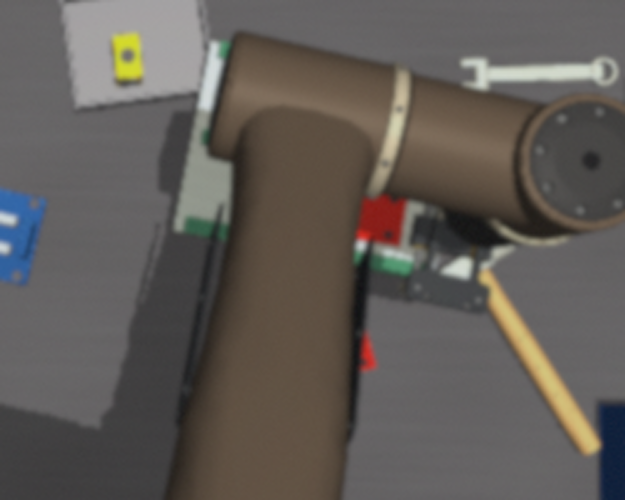

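Emit:
{"method": "play_rows", "body": {
  "series": [0.01,0.005,0.001,-0.007,0.02,0.004,0,0,0.02,0,0,0,0.02,0,0,0,0,0,0,0]
}}

```text
time_s: 9.67
tcp_pos: [0.4796, -0.3068, 0.0868]
eef_rot: [-12.4, 89.6, 157.7]
contact_force: [-0.9, 0.6, -0.6]
gripper_width: 0.02
```

```bash
python3 go.py .482 -.3075 .0625 -190.4;  python3 - <<'E'
from h import *
for n in("side",):
    c=capture(n)["img"]
    cv2.imwrite(f"pics/{n}7.png",cv2.resize(c[180:340,330:490],None,fx=3.5,fy=3.5,interpolation=cv2.INTER_CUBIC))
E
```

```text
t 9.67 tcp [ 0.4796 -0.3068  0.0868] a 170.15 tilt [-1.    -0.001  0.006] F [-0.9  0.6 -0.6] w 0.02 j [-13.  18. -23.  -0. -49.   3.]
delta tool [ 0.0243  0.0003 -0.0026] world down 0.0243 spin 0.0095 dist 0.024
```

View pics/side7.png

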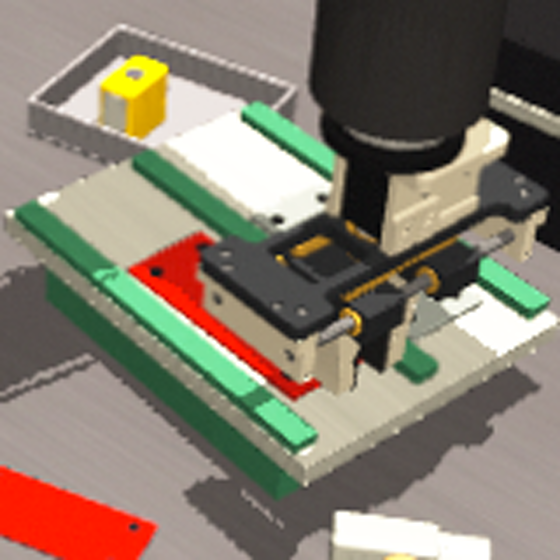

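Emit:
{"method": "play_rows", "body": {
  "series": [0.006,0,-0.0026,0.008,0.006,0,0,0,0.005,0,0,0,0.003,0,0,0,0,0,0,0]
}}

```text
time_s: 10.13
tcp_pos: [0.4848, -0.3078, 0.0706]
eef_rot: [-14.2, 90.0, 155.3]
contact_force: [0.1, -1.3, 0.0]
gripper_width: 0.0204
```

```bash
python3 go.py .482 -.3075 .0625 -190.4;  python3 - <<'E'
from h import *
for n in("side",):
    c=capture(n)
    ex=np.array([.984,-.181,0]);ey=np.array([.181,.984,0]);b=np.array([.5519,-.1932,0])
    W=lambda x,y,z:b+ex*x/1000+ey*y/1000+[0,0,z/1000]
    q=proj(c,np.array([W(-89,-125,60),W(-9,-125,60),W(-49-31,-125,60),W(-49+31,-125,60),W(-48-31,-100.8,65),W(-48+31,-100.8,65)]))
    im=cv2.resize(c["img"][180:340,330:490],None,fx=3.5,fy=3.5,interpolation=cv2.INTER_CUBIC)
    for p in q: cv2.circle(im,tuple(int(v) for v in (p-[330,180])*3.5),3,(255,0,255),-1)
    cv2.imwrite(f"pics/{n}8.png",im)
E
```

```text
t 10.13 tcp [ 0.4848 -0.3078  0.0706] a 169.53 tilt [-1.    -0.     0.001] F [ 0.1 -1.3  0. ] w 0.0204 j [-13.  20. -23.  -0. -47.   2.]
delta tool [0.0081 0.0002 0.0028] world down 0.0081 spin -0.0012 dist 0.009
```

View pics/side8.png

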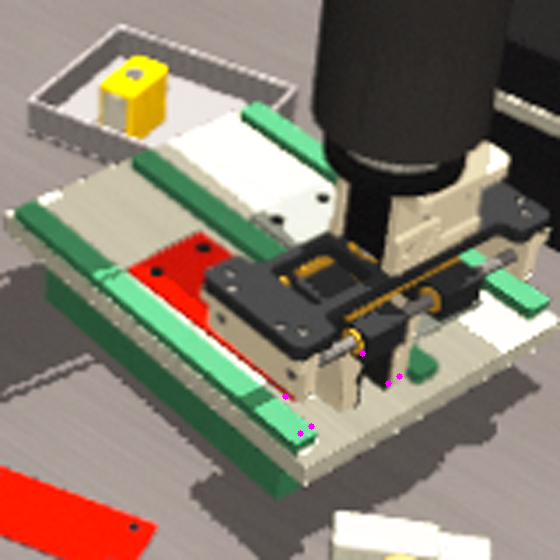

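Run:
```python
from h import *
from scipy.spatial.transform import Rotation as R
c=capture("side");s=get_state();M=R.from_euler("xyz",s["eef_rot"],degrees=True).as_matrix();p=s["tcp_pos"];print(p)
im=cv2.resize(c["img"][240:320,390:470],None,fx=7,fy=7,interpolation=cv2.INTER_CUBIC)
for z in(-.031,-.010,.010,.031):
  for y in(-.0095,.0095):
    q=(proj(c,p+M@[0,y,z])[0]-[390,240]+.5)*7
    cv2.circle(im,tuple(int(v) for v in q),3,(255,0,255) if y<0 else (255,255,0),-1)
cv2.imwrite("pics/s9.png",im)
```

```text
[ 0.48513059 -0.30792958  0.07123899]
```

View pics/s9.png

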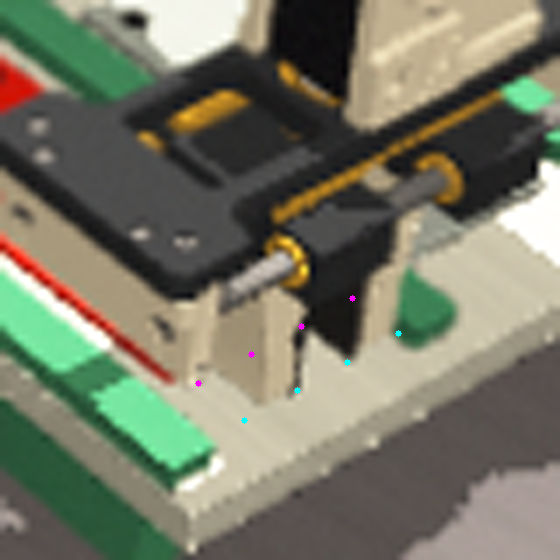

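The predicted tips match the picture, and the fingers are in the lane about 13 mm behind the plate's rear edge. I'll lower onto plate level.

Emit:
{"method": "play_rows", "body": {
  "series": [0.004,0,0.002,0,0.003,0,0,0,0.001,0,0,0,0,0,0,0,0,0,0,0]
}}

```text
time_s: 10.65
tcp_pos: [0.483, -0.3076, 0.063]
eef_rot: [14.0, 90.0, -176.5]
contact_force: [-0.2, 0.4, 0.2]
gripper_width: 0.0204
```

```bash
python3 go.py .4908 -.2586 .0625 -190.4
```

```text
t 10.65 tcp [ 0.483  -0.3076  0.063 ] a 169.52 tilt [-1.  0.  0.] F [-0.2  0.4  0.2] w 0.0204 j [-13.  20. -24.   0. -46.   2.]
delta tool [ 0.0005 -0.0496  0.0013] world down 0.0005 spin -0.0014 dist 0.05
```

Emit:
{"method": "play_rows", "body": {
  "series": [0.001,0,0.001,-0.001,0,-0.004,0,0,0,-0.005,0,0,0,-0.005,0,0,0,-0.005,0,0]
}}

```text
time_s: 11.07
tcp_pos: [0.4856, -0.2882, 0.0621]
eef_rot: [52.1, 90.0, -138.3]
contact_force: [-0.7, -0.4, -1.0]
gripper_width: 0.0201
```

Emit:
{"method": "play_rows", "body": {
  "series": [0,-0.007,0,0,0,-0.007,0,0,0,-0.007,0,0,0,-0.007,0,0,0,-0.007,0,0]
}}

```text
time_s: 11.48
tcp_pos: [0.492, -0.2534, 0.0621]
eef_rot: [-167.4, 90.0, 2.2]
contact_force: [0.3, -1.0, -1.3]
gripper_width: 0.0198
```

```bash
python3 go.py .4908 -.2586 .062 -190.4
python3 - <<'E'
from m import *
c=capture("side")
cv2.imwrite("pics/s10.png",cv2.resize(c["img"][180:340,310:490],None,fx=3.3,fy=3.3,interpolation=cv2.INTER_CUBIC))
E
```

```text
t 11.48 tcp [ 0.492  -0.2534  0.0621] a 169.58 tilt [-1. -0. -0.] F [ 0.3 -1.  -1.3] w 0.0198 j [ -7.  19. -27.  -0. -45.  -3.]
delta tool [0.0001 0.0053 0.0003] world down 0.0001 spin -0.0003 dist 0.005
```

View pics/s10.png

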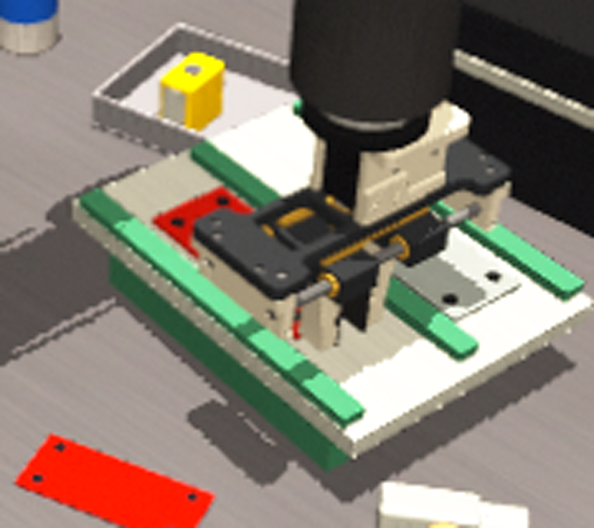

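The plate is moving with the fingers and lies square in its lane. Its front dots are at about (364,247) and (377,241). Continuing the push.

Emit:
{"method": "play_rows", "body": {
  "series": [0,-0.007,0,0,0,-0.008,0,0,0,-0.008,0,0,0,-0.008,0,0,0,-0.008,0,0]
}}

```text
time_s: 11.95
tcp_pos: [0.499, -0.2151, 0.0621]
eef_rot: [-4.1, 90.0, 165.4]
contact_force: [-0.3, -1.5, 0.2]
gripper_width: 0.0203
```

Emit:
{"method": "play_rows", "body": {
  "series": [0,-0.008,0,0,0,-0.008,0,0,0,-0.008,0,0,0,-0.008,0,0,0,-0.008,0,0]
}}

```text
time_s: 12.37
tcp_pos: [0.5063, -0.1758, 0.0621]
eef_rot: [104.0, 90.0, -86.4]
contact_force: [1.0, -1.5, 0.6]
gripper_width: 0.0203
```

Emit:
{"method": "play_rows", "body": {
  "series": [0,-0.006,0,0,0,-0.005,0,0,0,-0.003,0,0,0,-0.002,0,0,0,0,0,0]
}}

```text
time_s: 12.78
tcp_pos: [0.5092, -0.1605, 0.0621]
eef_rot: [-113.4, 90.0, 56.2]
contact_force: [-0.9, 0.3, -0.7]
gripper_width: 0.02
```

```bash
python3 go.py .4908 -.2586 .062 -190.4
python3 - <<'E'
from m import *
c=capture("side");pickle.dump(c,open("side11.pkl","wb"))
cv2.imwrite("pics/s11.png",cv2.resize(c["img"][180:340,290:470],None,fx=3.3,fy=3.3,interpolation=cv2.INTER_CUBIC))
t=capture("top");pickle.dump(t,open("top11.pkl","wb"))
cv2.imwrite("pics/t11.png",cv2.resize(t["img"][130:290,300:480],None,fx=3.3,fy=3.3,interpolation=cv2.INTER_CUBIC))
s=get_state()["tcp_pos"]*1000-[551.9,-193.2,0]
print("tcp bench xy",s[0]*.984-s[1]*.181,s[0]*.181+s[1]*.984)
E
```

```text
t 12.78 tcp [ 0.5092 -0.1605  0.0621] a 169.58 tilt [-1. -0. -0.] F [-0.9  0.3 -0.7] w 0.02 j [  4.  17. -29.  -0. -44. -14.]
delta tool [0.     0.0998 0.0003] world down 0.0001 spin -0.0003 dist 0.1
tcp bench xy -48.02049004950485 24.167599592289655
```

View pics/s11.png

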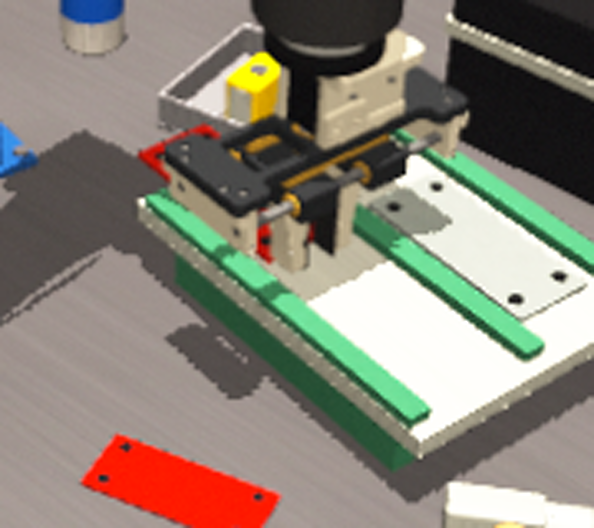

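View pics/t11.png

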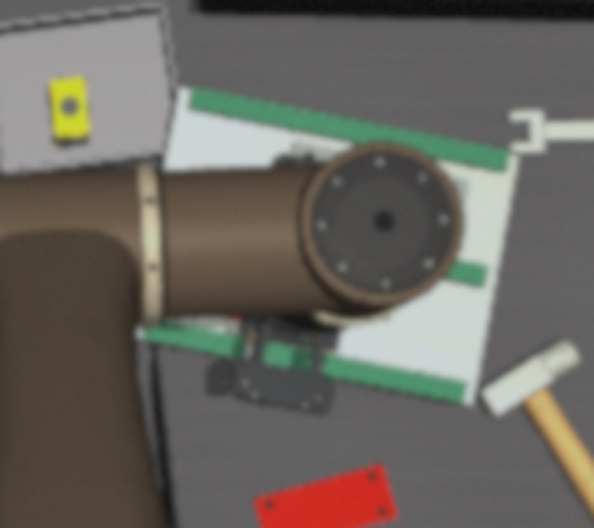

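Run:
```python
from m import *
c=pickle.load(open("side11.pkl","rb"))
def B(P): d=P[:,:2]*1000-[551.9,-193.2]; return np.c_[d[:,0]*.984-d[:,1]*.181,d[:,0]*.181+d[:,1]*.984].round(1)
print(B(cast(c,np.array([[139,155],[208,125]])/3.3+[290,180],.065)))
print(B(cast(c,np.array([[140,200]])/3.3+[290,180],.06)), "bench exit corner expects -107,145")
```

```text
[[-75.8 180.6]
 [-12.5 181. ]]
[[-102.6  142.2]] bench exit corner expects -107,145
```

Emit:
{"method": "play_rows", "body": {
  "series": [0,-0.003,0,0,0,-0.004,0,0,0,-0.003,0,0,0,-0.002,0,0,0,-0.001,0,0]
}}

```text
time_s: 13.3
tcp_pos: [0.5114, -0.1477, 0.062]
eef_rot: [9.6, 90.0, 179.2]
contact_force: [0.0, -0.9, -0.2]
gripper_width: 0.02
```

Emit:
{"method": "play_rows", "body": {
  "series": [0,0,0,0,0,0.004,0,0,0,0.006,0,0,-0.02,0,0,0,-0.03,0,0,0]
}}

```text
time_s: 13.72
tcp_pos: [0.5072, -0.1585, 0.11]
eef_rot: [7.6, 89.7, 177.1]
contact_force: [0.1, -0.4, -0.2]
gripper_width: 0.0203
```

Emit:
{"method": "play_rows", "body": {
  "series": [-0.03,0,0,0,-0.02,0,0,0,-0.01,-0.03,0,0,0,-0.04,0,0,0,-0.04,0,0],
  "jaw": 100
}}

```text
time_s: 14.13
tcp_pos: [0.53, -0.0496, 0.1734]
eef_rot: [-154.0, 89.9, 15.4]
contact_force: [1.0, 0.7, -0.8]
gripper_width: 0.0479
```

Emit:
{"method": "play_rows", "body": {
  "series": [0,-0.04,0,0,0,-0.04,0,0,0,-0.04,0,0,0,-0.03,0,0,0,0,0,0]
}}

```text
time_s: 14.55
tcp_pos: [0.558, 0.102, 0.172]
eef_rot: [-140.0, 89.9, 29.8]
contact_force: [-0.1, -0.3, 0.7]
gripper_width: 0.0812
```

```bash
python3 go.py .5333 -.0288 .16 -190.4
python3 - <<'E'
from m import *
for n in("side","top"):
    c=capture(n);pickle.dump(c,open(n+"12.pkl","wb"))
    cv2.imwrite(f"pics/{n}12.png",cv2.resize(c["img"][130:300,290:470],None,fx=3.3,fy=3.3,interpolation=cv2.INTER_CUBIC))
E
```

```text
t 14.55 tcp [0.558 0.102 0.172] a 169.77 tilt [-1.    -0.001 -0.001] F [-0.1 -0.3  0.7] w 0.0812 j [ 30.  13. -18.   0. -59. -40.]
delta tool [0.0119 0.1331 0.0011] world down 0.012 spin 0.0029 dist 0.134
```

View pics/side12.png

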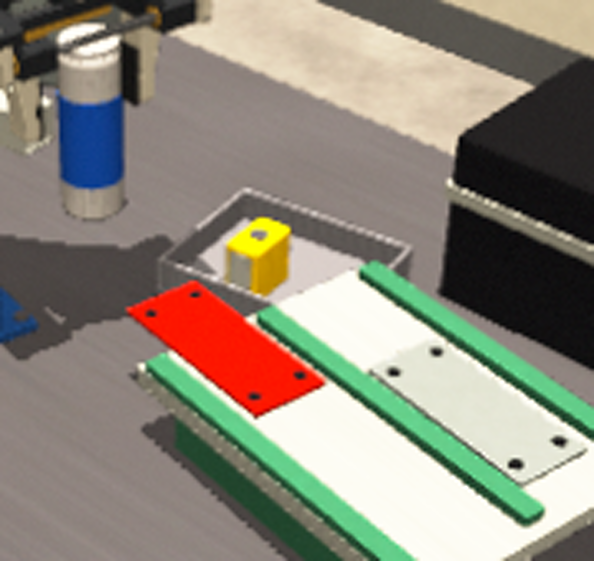

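View pics/top12.png

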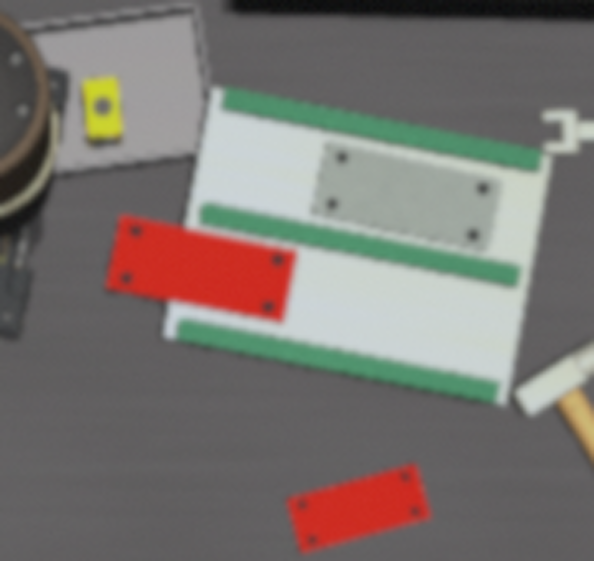

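The red plate sticks out past the exit edge, with its front end at (324–358, 195–220) in the top view. Measuring it.

Run:
```python
from m import *
def B(P): d=np.array(P)-[551.9,-193.2]; return np.array([d[0]*.984-d[1]*.181,d[0]*.181+d[1]*.984]).round(1)
for n in("top","side"):
    c=pickle.load(open(n+"12.pkl","rb"))
    for p,r in comps(c,"red",.065): print(n,p.round(),np.round(r[0],1),np.round(r[1],1),round(r[2],2),"bench",B(r[0]))
```

```text
top [398. 284.] [ 335.1 -194.5] [ 44.4 109.5] 16.08 bench [-213.1  -40.5]
top [350. 211.] [529.9 -61.7] [146.8  61.9] 79.7 bench [-45.5 125.5]
side [345. 328.] [ 291.  -243.4] [ 46.8 107.7] 15.83 bench [-247.6  -96.7]
side [358. 235.] [529.9 -64.2] [154.3  65.7] 78.93 bench [-45.  122.9]
```

```bash
python3 go.py .5356 -.0274 .11 -190.4
```

```text
t 14.65 tcp [0.5567 0.0986 0.1717] a 169.68 tilt [-1.     0.     0.001] F [-0.7 -0.7 -0.7] w 0.0859 j [ 30.  13. -18.  -0. -59. -40.]
delta tool [ 0.0617  0.1277 -0.0019] world down 0.0617 spin 0.0014 dist 0.142
```

Emit:
{"method": "play_rows", "body": {
  "series": [0,0.03,-0.001,0.001,0,0.035,-0.001,0,0,0.035,0,0,0.01,0.02,0,0,0.02,0.0077,0,0],
  "jaw": 100
}}

```text
time_s: 15.07
tcp_pos: [0.5356, -0.0318, 0.1441]
eef_rot: [-161.2, 89.8, 8.2]
contact_force: [0.4, 0.0, 0.5]
gripper_width: 0.0879
```

Emit:
{"method": "play_rows", "body": {
  "series": [0.015,0,0,0,0.01,0,0,0,0,0,0,0,0,0,0,0,0,0,0,0]
}}

```text
time_s: 15.48
tcp_pos: [0.536, -0.0282, 0.1179]
eef_rot: [-172.4, 89.9, -2.9]
contact_force: [-0.4, -0.4, 0.6]
gripper_width: 0.0878
```

```bash
python3 go.py .5356 -.0274 .0435 -190.4;python3 - <<'E'
from m import *
for n in("side",):
    c=capture(n)
    cv2.imwrite(f"pics/{n}13.png",cv2.resize(c["img"][150:290,270:440],None,fx=3.5,fy=3.5,interpolation=cv2.INTER_CUBIC))
E
```

```text
t 15.48 tcp [ 0.536  -0.0282  0.1179] a 169.53 tilt [-1.    -0.    -0.001] F [-0.4 -0.4  0.6] w 0.0878 j [ 18.  13. -25.   0. -51. -28.]
delta tool [ 0.0744 -0.0007  0.0006] world down 0.0744 spin -0.0012 dist 0.074
```

View pics/side13.png

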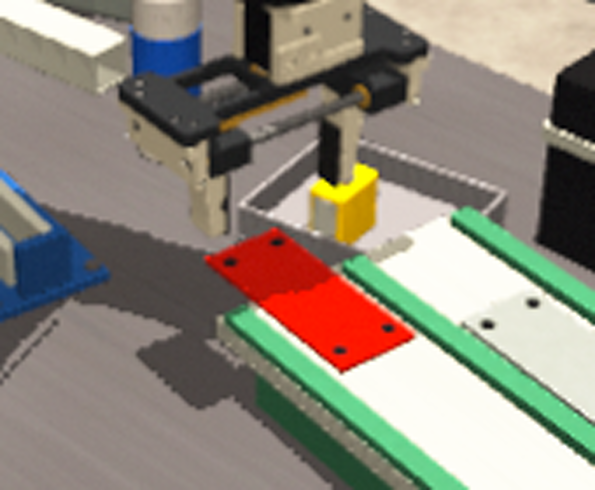

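The open fingers straddle the overhanging end, which the picture shows at about (340,225). Descending.

Emit:
{"method": "play_rows", "body": {
  "series": [0.02,-0.0006,0,0,0.02,0,0,0,0.015,0,0,0,0.012,0,0,0,0.005,0,0,0]
}}

```text
time_s: 15.95
tcp_pos: [0.5352, -0.0272, 0.0442]
eef_rot: [22.0, 89.9, -168.4]
contact_force: [0.9, -0.5, 0.4]
gripper_width: 0.0876
```

Emit:
{"method": "play_rows", "body": {
  "series": [0.002,0,0,0,0,0,0,0,0,0,0,0,0,0,0,0,0,0,0,0]
}}

```text
time_s: 16.37
tcp_pos: [0.536, -0.0274, 0.0439]
eef_rot: [-154.9, 89.9, 14.7]
contact_force: [0.2, -0.4, -0.6]
gripper_width: 0.0878
```

```bash
python3 go.py .5356 -.0274 .0435 -190.4;python3 - <<'E'
from m import *
for n in("side",):
    c=capture(n)
    cv2.imwrite(f"pics/{n}14.png",cv2.resize(c["img"][150:290,270:440],None,fx=3.5,fy=3.5,interpolation=cv2.INTER_CUBIC))
E
```

```text
t 16.37 tcp [ 0.536  -0.0274  0.0439] a 169.52 tilt [-1.    -0.001 -0.001] F [ 0.2 -0.4 -0.6] w 0.0878 j [ 18.  19. -30.   0. -42. -29.]
delta tool [0.0004 0.0001 0.0004] world down 0.0004 spin -0.0014 dist 0.001
```

View pics/side14.png

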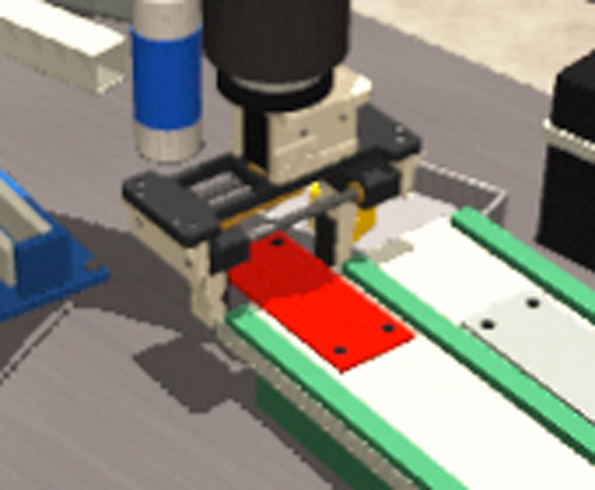

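Emit:
{"method": "play_rows", "body": {
  "series": [0,0,0,0,0,0,0,0,0,0,0,0,0,0,0,0,0,0,0,0],
  "jaw": 60,
  "squeeze": 58
}}

```text
time_s: 16.83
tcp_pos: [0.5357, -0.0275, 0.0431]
eef_rot: [-157.4, 90.0, 12.1]
contact_force: [-0.2, 1.0, -0.3]
gripper_width: 0.0608
```

Emit:
{"method": "play_rows", "body": {
  "series": [0,0,0,0,0,0,0,0,0,0,0,0,0,0,0,0,0,0,0,0]
}}

```text
time_s: 17.25
tcp_pos: [0.5357, -0.0275, 0.0431]
eef_rot: [-160.2, 90.0, 9.3]
contact_force: [-0.2, 0.6, 0.3]
gripper_width: 0.0608
```

Emit:
{"method": "play_rows", "body": {
  "series": [-0.003,0,0,0,-0.005,0,0,0,-0.007,0,0,0,-0.007,0,0,0,-0.007,0,0,0]
}}

```text
time_s: 17.67
tcp_pos: [0.5355, -0.0275, 0.073]
eef_rot: [-149.8, 90.0, 19.7]
contact_force: [0.4, -0.5, -1.9]
gripper_width: 0.0604
```

```bash
python3 go.py .5356 -.0274 .0435 -190.4;python3 - <<'E'
from m import *
for n in("side",):
    c=capture(n)
    cv2.imwrite(f"pics/{n}15.png",cv2.resize(c["img"][150:290,270:440],None,fx=3.5,fy=3.5,interpolation=cv2.INTER_CUBIC))
E
```

```text
t 17.67 tcp [ 0.5355 -0.0275  0.073 ] a 169.51 tilt [-1. -0. -0.] F [ 0.4 -0.5 -1.9] w 0.0604 j [ 18.  16. -28.  -0. -45. -29.]
delta tool [ 0.0295 -0.0001 -0.    ] world down 0.0295 spin -0.0015 dist 0.029
```

View pics/side15.png

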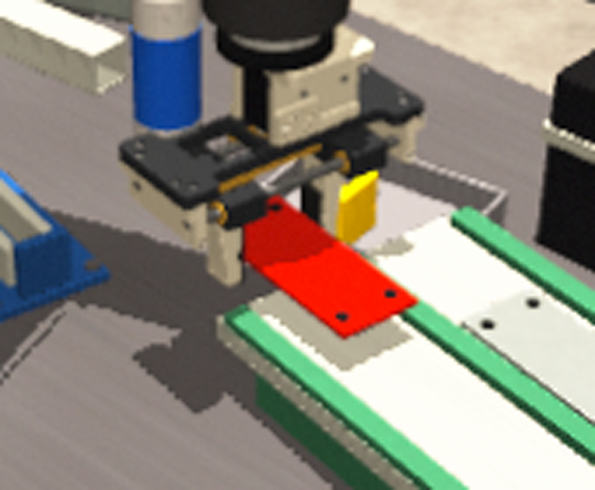

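The plate is held and level: its front dot and rear corners rose by the same number of pixels. Moving towards the jig.

Emit:
{"method": "play_rows", "body": {
  "series": [-0.01,0,0,0,-0.02,0,0,0,-0.015,0,0,0,-0.005,-0.005,0,0,0,-0.015,0.002,0.01],
  "jaw": 50
}}

```text
time_s: 18.13
tcp_pos: [0.538, -0.0078, 0.1239]
eef_rot: [-153.8, 89.8, 15.1]
contact_force: [0.7, -0.1, -3.1]
gripper_width: 0.0609
```

```bash
python3 go.py .49 .2544 .12 167.75
```

```text
t 18.13 tcp [ 0.538  -0.0078  0.1239] a 168.87 tilt [-1.    -0.001 -0.003] F [ 0.7 -0.1 -3.1] w 0.0609 j [ 20.  13. -25.   0. -52. -31.]
delta tool [ 0.004  -0.248   0.0977] world down 0.0039 spin 0.0196 dist 0.267
```

Emit:
{"method": "play_rows", "body": {
  "series": [0,-0.022,0.008,0.01,0,-0.025,0.01,0.01,0,-0.025,0.01,0,0,-0.025,0.01,0,0,-0.025,0.01,0]
}}

```text
time_s: 18.55
tcp_pos: [0.5147, 0.1232, 0.122]
eef_rot: [-14.5, 90.0, 153.2]
contact_force: [1.1, 0.1, -2.2]
gripper_width: 0.0605
```

Emit:
{"method": "play_rows", "body": {
  "series": [0,-0.025,0.01,0,0,-0.025,0.01,0,0,-0.025,0.01,0,0,-0.02,0.008,0,0,-0.012,0.005,0]
}}

```text
time_s: 18.97
tcp_pos: [0.4954, 0.2378, 0.1219]
eef_rot: [-87.5, 90.0, 80.3]
contact_force: [1.5, -0.9, -1.6]
gripper_width: 0.0604
```

Emit:
{"method": "play_rows", "body": {
  "series": [0,-0.006,0.002,0,0,0,0,0,0,0,0,0,0,0,0,0,0,0,0,0]
}}

```text
time_s: 19.38
tcp_pos: [0.4953, 0.2407, 0.122]
eef_rot: [53.8, 90.0, -138.4]
contact_force: [0.7, -0.2, -3.0]
gripper_width: 0.0607
```

```bash
python3 go.py .49 .2544 .12 167.75;python3 - <<'E'
from m import *
for n in("side","top"):
    c=capture(n);pickle.dump(c,open(n+"16.pkl","wb"))
    cv2.imwrite(f"pics/{n}16.png",cv2.resize(c["img"][130:280,190:370],None,fx=3.5,fy=3.5,interpolation=cv2.INTER_CUBIC))
    z=get_state()["tcp_pos"][2]+.0215
    for p,r in comps(c,"red",z): print(n,p.round(),np.round(r[0],1),np.round(r[1],1),round(r[2],2))
E
```

```text
t 19.38 tcp [0.4953 0.2407 0.122 ] a 167.73 tilt [-1.  0.  0.] F [ 0.7 -0.2 -3. ] w 0.0607 j [ 46.  14. -23.  -0. -53. -59.]
delta tool [ 0.002  -0.0123  0.0081] world down 0.002 spin -0.0004 dist 0.015
side [345. 328.] [ 236.6 -292.8] [41.8 96.3] 15.83
side [269. 174.] [487.  201.9] [158.   64.7] 77.64
top [398. 284.] [ 336.3 -182.4] [ 42.  103.6] 16.08
top [260. 225.] [482.7 174.9] [88.8 62. ] 80.05
```

View pics/side16.png

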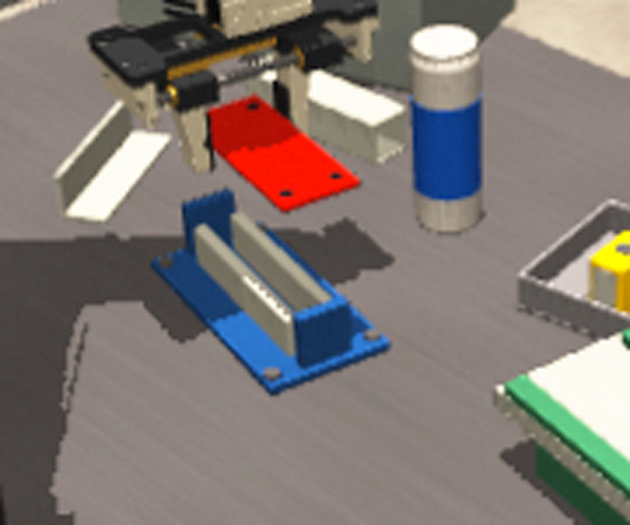

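View pics/top16.png

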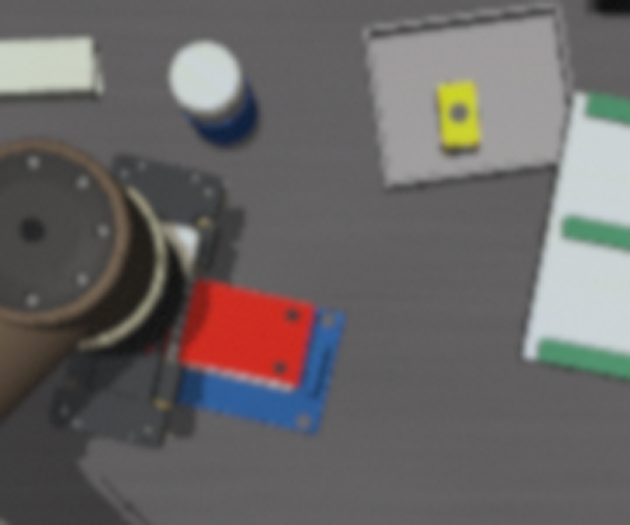

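Emit:
{"method": "play_rows", "body": {
  "series": [0,-0.005,0.003,0,0,-0.005,0.003,0,0.005,-0.003,0.0026,0,0.015,0,0,0,0.02,0,0,0]
}}

```text
time_s: 19.9
tcp_pos: [0.4903, 0.2578, 0.0828]
eef_rot: [-124.3, 89.8, 43.5]
contact_force: [-0.6, -0.1, -3.0]
gripper_width: 0.0609
```

Emit:
{"method": "play_rows", "body": {
  "series": [0.015,0,0,0,0.01,0,0,0,0.005,0,0,0,0,0,0,0,0,0,0,0]
}}

```text
time_s: 20.32
tcp_pos: [0.4898, 0.2566, 0.0523]
eef_rot: [172.2, 90.0, -20.0]
contact_force: [1.0, 0.4, -2.1]
gripper_width: 0.0607
```

```bash
python3 go.py .49 .2544 .0235 167.75;python3 - <<'E'
from m import *
for n in("side","top"):
    c=capture(n);pickle.dump(c,open(n+"17.pkl","wb"))
    cv2.imwrite(f"pics/{n}17.png",cv2.resize(c["img"][150:270,200:330],None,fx=4.6,fy=4.6,interpolation=cv2.INTER_CUBIC))
    z=get_state()["tcp_pos"][2]+.0215
    for p,r in comps(c,"red",z): print(n,p.round(),np.round(r[0],1),np.round(r[1],1),round(r[2],2))
E
```

```text
t 20.32 tcp [0.4898 0.2566 0.0523] a 167.82 tilt [-1.  0. -0.] F [ 1.   0.4 -2.1] w 0.0607 j [ 48.  19. -27.   0. -44. -60.]
delta tool [ 0.0288  0.0021 -0.0006] world down 0.0288 spin 0.0012 dist 0.029
side [345. 328.] [ 284.6 -249.2] [ 46.2 106.4] 15.83
side [265. 196.] [481.9 216.4] [157.3  65. ] 77.79
top [398. 284.] [ 335.2 -193. ] [ 44.1 108.8] 16.08
top [256. 229.] [476.1 191. ] [88.6 59.6] 80.34
```

View pics/side17.png

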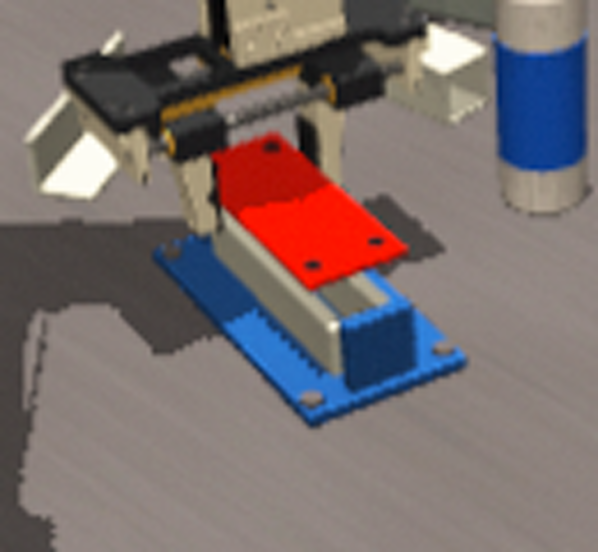

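View pics/top17.png

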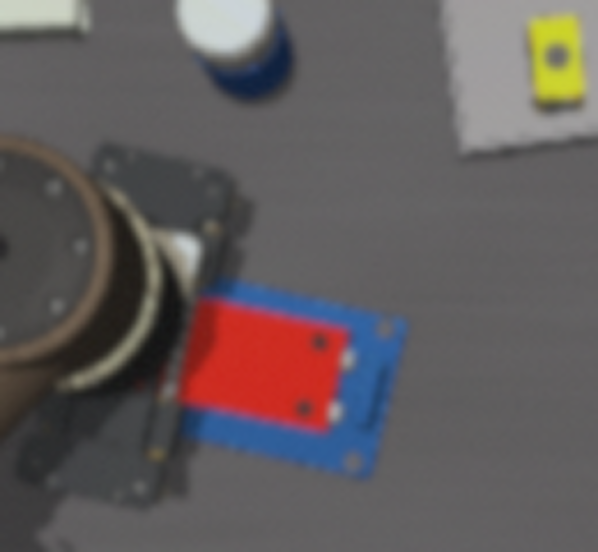

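Run:
```python
from m import *
from scipy.spatial.transform import Rotation as R
th=np.radians(77.75);ey=np.array([np.cos(th),np.sin(th)]);ex=np.array([np.sin(th),-np.cos(th)])
J=np.array([482.4,219.0])
def L(P): d=np.atleast_2d(P)[:,:2]*1000-J; return np.c_[d@ex,d@ey]
for n,z in(("top",.0738),("side",.0738)):
    c=pickle.load(open(n+"17.pkl","rb"))
    m=mask(c["img"],"red"); m[:,330:]=0; m[260:]=0
    k=max(cv2.findContours(m,cv2.RETR_EXTERNAL,cv2.CHAIN_APPROX_NONE)[0],key=cv2.contourArea).reshape(-1,2)
    q=L(cast(c,k,z)); 
    # per-slice lateral extents
    for a in range(-70,0,10):
        s=q[(q[:,1]>a)&(q[:,1]<a+10)]
        if len(s): print(n,a,s[:,0].min().round(1),s[:,0].max().round(1))
    print(n,"y range",np.percentile(q[:,1],[0,3,97,100]).round(1), "rear edge",np.median(np.sort(q[np.abs(q[:,0])<20,1])[:8]).round(1))
# initial images: rails ends / lateral at z=.04 both cameras
for n in("top0","side16"):
    c=pickle.load(open(n+".pkl","rb"));h=cv2.cvtColor(c["img"],cv2.COLOR_BGR2HSV)
    b=mask(c["img"],"blue")
    roi=np.zeros_like(b);cc=proj(c,[.4824,.219,.02])[0];cv2.circle(roi,tuple(int(v) for v in cc),45,255,-1)
    b&=roi; q=L(cast(c,cv2.findNonZero(b).reshape(-1,2),.008))
    print(n,"base x",q[:,0].min().round(1),q[:,0].max().round(1),"y",q[:,1].min().round(1),q[:,1].max().round(1))
```

```text
top -70 -28.3 28.0
top -60 -28.7 28.7
top -50 -28.0 28.9
top -40 -28.6 28.4
top -30 -29.0 28.6
top -20 -29.5 27.3
top -10 -29.3 28.1
top y range [-73.1 -72.4  15.4  16.1] rear edge -71.9
side -70 -32.1 30.9
side -60 -32.1 31.4
side -50 -32.0 31.8
side -40 -32.0 32.2
side -30 -31.9 32.4
side -20 -31.9 30.7
side -10 -31.8 31.2
side y range [-80.8 -79.7  76.6  76.6] rear edge -79.4
top0 base x -49.3 49.6 y -100.2 101.9
side16 base x -52.3 51.6 y -107.7 160.1
```

Both views put the plate within about 1 mm of the jig's centre line, and lengthwise within about 2 mm. Lowering gently.

Emit:
{"method": "play_rows", "body": {
  "series": [0.006,0.001,0,0,0.007,0,0,0,0.006,0,0,0,0.004,0,0,0,0.002,0,0,0]
}}

```text
time_s: 20.83
tcp_pos: [0.489, 0.2548, 0.026]
eef_rot: [56.2, 89.9, -136.0]
contact_force: [0.1, 0.1, -2.1]
gripper_width: 0.0603
```

Emit:
{"method": "play_rows", "body": {
  "series": [0.001,0,0,0,0.0005,0,0,0,0,0,0,0,0,0,0,0,0,0,0,0]
}}

```text
time_s: 21.25
tcp_pos: [0.4895, 0.2554, 0.0258]
eef_rot: [-124.6, 90.0, 43.2]
contact_force: [0.0, -0.2, -1.7]
gripper_width: 0.061
```

```bash
python3 go.py .49 .2556 .0235 167.75
```

```text
t 21.25 tcp [0.4895 0.2554 0.0258] a 167.8 tilt [-1. -0. -0.] F [ 0.  -0.2 -1.7] w 0.061 j [ 48.  21. -29.   0. -40. -60.]
delta tool [ 0.0023 -0.0003 -0.0004] world down 0.0023 spin 0.0009 dist 0.002
```

Emit:
{"method": "play_rows", "body": {
  "series": [0.001,0,0,0,0,0,0,0,0.0005,0,0,0,0,0,0,0,0,0,0,0]
}}

```text
time_s: 21.67
tcp_pos: [0.4894, 0.2553, 0.0241]
eef_rot: [-139.7, 90.0, 28.1]
contact_force: [0.3, -0.5, -1.9]
gripper_width: 0.0609
```

Emit:
{"method": "play_rows", "body": {
  "series": [0.0005,0,0,0,0,0,0,0,0,0,0,0,0,0,0,0,0,0,0,0]
}}

```text
time_s: 22.08
tcp_pos: [0.4894, 0.2553, 0.0236]
eef_rot: [-109.2, 90.0, 58.6]
contact_force: [-0.3, 0.8, -1.3]
gripper_width: 0.0608
```

```bash
python3 go.py .49 .2556 .0235 167.75;python3 - <<'E'
from m import *
for n in("side",):
    c=capture(n)
    cv2.imwrite(f"pics/{n}18.png",cv2.resize(c["img"][150:270,200:330],None,fx=4.6,fy=4.6,interpolation=cv2.INTER_CUBIC))
E
```

```text
t 22.08 tcp [0.4894 0.2553 0.0236] a 167.79 tilt [-1. -0. -0.] F [-0.3  0.8 -1.3] w 0.0608 j [ 48.  22. -29.  -0. -40. -60.]
delta tool [ 0.0001 -0.0004 -0.0005] world down 0.0001 spin 0.0008 dist 0.001
```

View pics/side18.png

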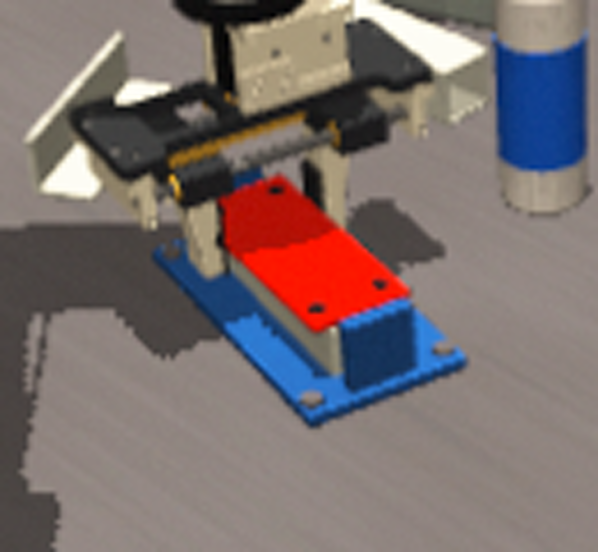

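Emit:
{"method": "play_rows", "body": {
  "series": [0.0005,0,0,0,0,0,0,0,0.0005,0,0,0,0,0,0,0,0,0,0,0]
}}

```text
time_s: 22.55
tcp_pos: [0.4894, 0.2553, 0.0231]
eef_rot: [-144.8, 90.0, 23.0]
contact_force: [-2.8, -0.9, 6.3]
gripper_width: 0.0608
```

```bash
python3 go.py .49 .2556 .0235 167.75
```

```text
t 22.55 tcp [0.4894 0.2553 0.0231] a 167.8 tilt [-1. -0. -0.] F [-2.8 -0.9  6.3] w 0.0608 j [ 48.  22. -29.   0. -40. -60.]
delta tool [-0.0004 -0.0004 -0.0005] world down -0.0004 spin 0.001 dist 0.001
```

Contact on the rails (about 8 N change). Releasing.

Emit:
{"method": "play_rows", "body": {
  "series": [0,0,0,0,0,0,0,0,0,0,0,0,0,0,0,0,0,0,0,0],
  "jaw": 92,
  "squeeze": 10
}}

```text
time_s: 22.97
tcp_pos: [0.4894, 0.2553, 0.0225]
eef_rot: [73.0, 90.0, -119.2]
contact_force: [0.7, -0.4, 0.3]
gripper_width: 0.0802
```

Emit:
{"method": "play_rows", "body": {
  "series": [0,0,0,0,0,0,0,0,-0.005,0,0,0,-0.01,0,0,0,-0.02,0,0,0]
}}

```text
time_s: 23.38
tcp_pos: [0.4884, 0.2543, 0.0568]
eef_rot: [55.4, 89.8, -136.8]
contact_force: [0.8, 0.4, -0.5]
gripper_width: 0.0807
```

Emit:
{"method": "play_rows", "body": {
  "series": [-0.035,0,0,0,-0.035,0,0,0,-0.03,0,0,0,-0.03,0,0,0,-0.02,0,0,0]
}}

```text
time_s: 23.8
tcp_pos: [0.4901, 0.2557, 0.2122]
eef_rot: [-129.7, 89.7, 38.1]
contact_force: [0.5, 1.6, 0.6]
gripper_width: 0.0807
```

Emit:
{"method": "play_rows", "body": {
  "series": [0,-0.03,0,0,0,-0.04,0,0,0,-0.04,0,0,0,-0.04,0,0,0,-0.03,0,0]
}}

```text
time_s: 24.22
tcp_pos: [0.5278, 0.4338, 0.2088]
eef_rot: [-120.6, 89.9, 47.2]
contact_force: [0.9, -0.4, -0.6]
gripper_width: 0.081
```

```bash
python3 go.py .49 .2556 .0235 167.75;python3 - <<'E'
from m import *
th=np.radians(77.75);ey=np.array([np.cos(th),np.sin(th)]);ex=np.array([np.sin(th),-np.cos(th)])
J=np.array([482.4,219.0])
for n in("side","top"):
    c=capture(n);pickle.dump(c,open(n+"19.pkl","wb"))
    cv2.imwrite(f"pics/{n}19.png",cv2.resize(c["img"][150:270,200:330],None,fx=4.6,fy=4.6,interpolation=cv2.INTER_CUBIC))
    cv2.imwrite(f"pics/{n}19f.png",c["img"])
    for p,r in comps(c,"red",.045): d=np.array(r[0])-J;print(n,p.round(),np.round(r[0],1),np.round(r[1],1),round(r[2],2),"jig frame",(d@ex).round(1),(d@ey).round(1))
E
```

```text
t 24.22 tcp [0.5278 0.4338 0.2088] a 167.83 tilt [-1.    -0.001 -0.001] F [ 0.9 -0.4 -0.6] w 0.081 j [ 56.  22.   0.   0. -68. -68.]
delta tool [ 0.185   0.1824 -0.0005] world down 0.1853 spin 0.0014 dist 0.26
side [345. 328.] [ 304.8 -230.9] [ 48.  110.7] 15.83 jig frame -78.1 -477.3
side [264. 204.] [481.4 218.3] [154.8  65.2] 78.54 jig frame -0.8 -0.9
top [398. 284.] [ 334.7 -197.6] [ 45.1 111. ] 16.28 jig frame -55.9 -438.4
top [247. 228.] [481.2 218.9] [147.7  57.9] 78.68 jig frame -1.1 -0.3
```

View pics/side19.png

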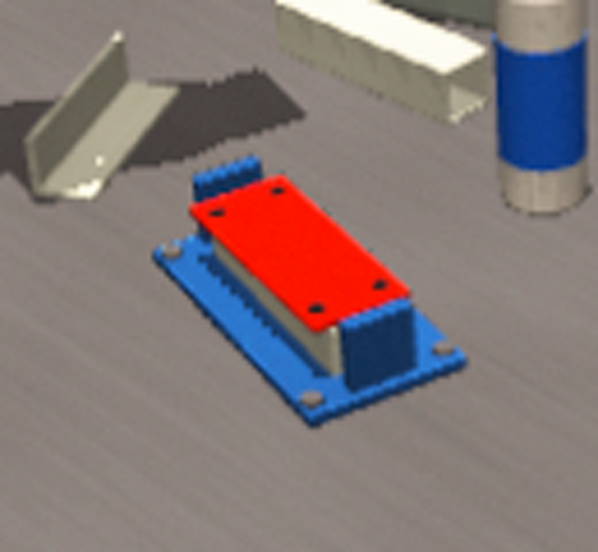

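View pics/top19.png

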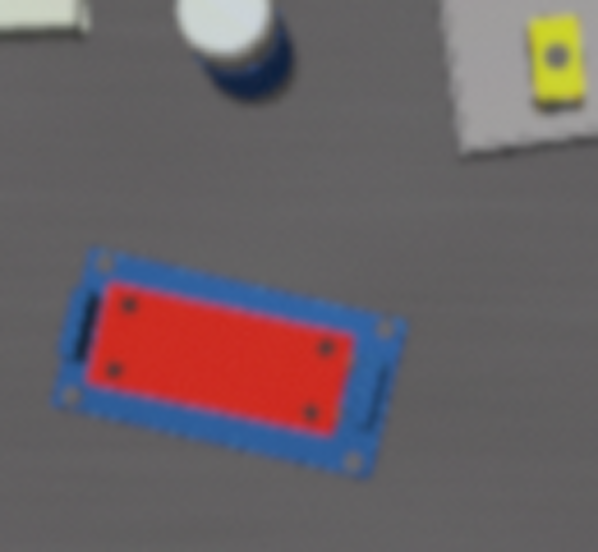

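View pics/side19f.png

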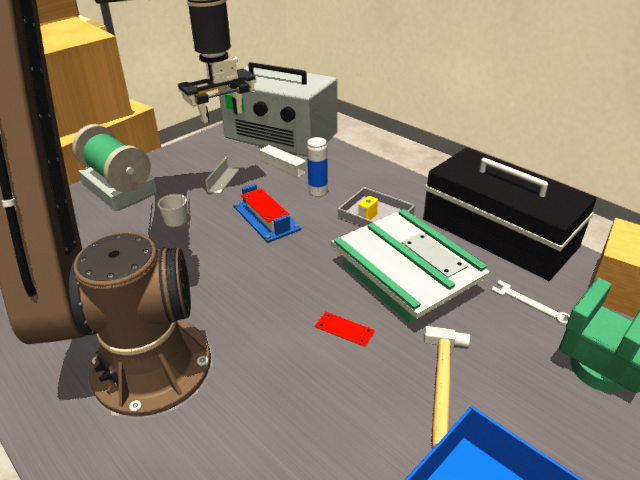

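The plate lies flat on both rails between the stops, at (264,204) in the side view and (247,228) in the top view. It is about 1 mm off centre. I'll let the arm come to rest and hand in.

Emit:
{"method": "play_rows", "body": {
  "series": [0,0,0,0,0,0,0,0,0,0,0,0,0,0,0,0,0,0,0,0]
}}

```text
time_s: 24.73
tcp_pos: [0.5275, 0.4305, 0.2084]
eef_rot: [-112.3, 90.0, 55.4]
contact_force: [-0.0, -0.3, -0.1]
gripper_width: 0.0806
```

```bash
python3 -c "
from plant import *
print(close_job())"
```

```text
the job is handed in; nothing more can be done
None
```

The job is done in the order asked and handed in at about 25 s of robot time. I put the yellow magnet in the grey tray. Then I pushed the red plate until about 52 mm stuck out past the exit edge, gripped it there by its long sides and laid it on the jig rails.

**Last checks:** both cameras show the plate flat on the two rails between the stops. Its centre is about 1 mm off sideways and under 1 mm off lengthwise, and it is turned roughly 0.8° from the jig's axis, which is within measuring error. The magnet stands in the tray, and the grey plate, spray can and the other things look where they were. The gripper was clear and touching nothing at hand-in. The highest tool force I saw in the readings was about 7 N.

**Disagreements:** the two cameras differed by 2–3 mm along the lane and by up to about 8 mm on the plate's rear end in mid-air. I put this down to blur, edge thickness and calibration. They agreed to within 1 mm once the plate was laid down.

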